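# Point-and-call check of a syringe kit before sealing

### The job

Do the point-and-call check before sealing: point straight down at the middle of the barrel of the slimmest of the three syringes on the mat, fingertips about 2 cm above it without touching, and hold there for two seconds; then point in the same way for two seconds at the knob on top of the upright tube clamp. Then press the round acknowledge button down with the fingertips, let it come back up and move clear. Touch and move nothing except the button, and do not bring the fingertips down over the barrels of the other two syringes.

Things in the scene. Friction and masses are not known exactly. Their poses are not given: they have to be found in the camera images.
- barrel_3 (a point): the middle of the barrel of the slimmest syringe, on the barrel's top line, 18 mm above the cart top: a white capped syringe lying on the dark mat, barrel 16 mm thick and 70 mm long, 122 mm long over all; the point's y axis runs along it, from the cap (-y) to the plunger (+y).
- barrel_1 (a point): the middle of the barrel, on its top line 23 mm above the cart top, of one of the two thick syringes (not to be pointed at): barrel 21 mm thick, 130 mm long over all
- barrel_2 (a point): the middle of the barrel, on its top line 23 mm above the cart top, of the other thick syringe (not to be pointed at): barrel 21 mm thick, 114 mm long over all
- kit_mat: dark flat rubber mat, 180 x 270 x 2 mm, fixed; origin in the centre of its underside; the syringes lie on it roughly along its x axis, side by side about 75 mm apart, in any order
- strip_mat: dark flat rubber strip, 90 x 230 x 2 mm, fixed, in front of the sealer; origin in the centre of its underside, y axis along it
- clamp_top (a point): the top of the tube clamp's knob, 50 mm above the cart top: the clamp is an upright pale rectangular open frame, 16 x 30 mm, with a round screw knob on top; loose and easily tipped. It stands in one of three places in a row on the dark strip in front of the sealer, with the black clip and the steel cup in the others, about 75 mm apart
- syringe_3: the slimmest syringe, loose; origin in the middle of its length at its underside, y axis from the cap to the plunger
- syringe_1: thick syringe, 36 x 130 x 21 mm, loose; origin as above
- syringe_2: thick syringe, 36 x 114 x 21 mm, loose; origin as above
- tube_clamp: the tube clamp, 16 x 30 x 48 mm, loose; origin at the centre of its underside, z up
- bulldog_clip: black sheet-metal clip, 42 x 40 x 17 mm, loose, a bystander; origin at its underside
- steel_cup: open steel cup, 63 mm across, 48 mm high, loose, a bystander; origin at the centre of its underside
- ack_button_top (a point): centre of the top face of the acknowledge button at rest, 22 mm above the cart top: a round grey cap 36 mm across standing 10 mm proud of a fixed round grey housing 52 mm across and 12 mm high, alone at the right front of the cart; press it straight down
- ack_button_base: the fixed housing of the acknowledge button; origin at the centre of its underside
- ack_button (a joint): travel of the acknowledge button in m: 0 up at rest, 0.006 fully down; a spring returns it and takes 5 N fully down
- film_roll: upright roll of clear film, 98 mm across, 124 mm high, at the back left, a bystander (fixed)
- tape_roll: roll of tape lying flat, 66 mm across, 19 mm high, at the back left, a bystander (fixed)
- solvent_bottle: bottle, 62 mm across, 150 mm high, at the back beside the sealer, a bystander (fixed)
- amber_bottle: bottle, 48 mm across, 100 mm high, at the right, behind the button, a bystander
- vial_2: small vial, 22 mm across, 52 mm high, at the right beside the sealer, a bystander
- dish: flat clear dish, 61 mm across, 13 mm high, at the back right, a bystander (fixed)

How it is judged (in metres and radians):
On the way, in this order (a step that is already met when the one before it is completed fails the run):
1. the fingers point down at the middle of the slimmest syringe's barrel, close above it, for 2 s (horizontal distance between the grasp point and barrel_3 below 0.02 m and z of the grasp point in the frame of barrel_3 between 0 and 0.06 m and angle between the grasp point's own z axis and vertical above 2.74 rad), for 1.9 s.
2. then they point down at the tube clamp's knob, close above it, for 2 s (horizontal distance between the grasp point and clamp_top below 0.02 m and z of the grasp point in the frame of clamp_top between 0 and 0.06 m and angle between the grasp point's own z axis and vertical above 2.74 rad), for 1.9 s.
3. then the fingertips press the acknowledge button down (more than 4 of its 6 mm) (value of joint ack_button above 0.004 m and contact force between the fingers and ack_button above 0.3 N), for 0.02 s.
At the end, for the whole second after the job is handed in: After both pointings (TCP within 20 mm sideways of the point, 0 to 60 mm above it, tool within 0.4 rad of straight down) and the press: button up within 1 mm, TCP over 40 mm from its top, every loose thing within 5 mm of where it stood, clamp upright (value of joint ack_button below 0.001 m and distance between the grasp point and ack_button_top above 0.04 m and distance of each of syringe_1, syringe_2, syringe_3, tube_clamp, bulldog_clip, steel_cup, amber_bottle, vial_2 from where it was at the start of the episode below 0.005 m and angle between tube_clamp's own z axis and vertical below 0.1 rad); the robot touches nothing.
It fails at once if the fingers or the arm touch anything but the acknowledge button (more than 0.5 N) ((contact force between the fingers and anything else above 0.5 N and contact force between the fingers and ack_button_base below 0.05 N) or (contact force between the arm and anything else above 0.5 N and contact force between the arm and ack_button_base below 0.05 N)).
It fails at once if a loose thing is moved more than 5 mm (distance of any of syringe_1, syringe_2, syringe_3, tube_clamp, bulldog_clip, steel_cup, amber_bottle, vial_2 from where it was at the start of the episode above 0.005 m).
It fails at once if the fingertips come down over the barrel of one of the two thick syringes (TCP within 20 mm sideways and less than 60 mm above it) ((horizontal distance between the grasp point and barrel_1 below 0.02 m and z of the grasp point in the frame of barrel_1 between 0 and 0.06 m) or (horizontal distance between the grasp point and barrel_2 below 0.02 m and z of the grasp point in the frame of barrel_2 between 0 and 0.06 m)).
It also fails if it takes over 53 s, if anything falls off the work surface, if the arm or the gripper's body presses on something with over 40 N, if the wrist force passes 120 N, or if a joint passes its speed limit or range.

### The arm

A 6-joint arm with a two-finger parallel gripper is mounted at the origin on a cart in front of the work surface, level with it; the furniture and walls round the work are solid. World frame = base frame: x ahead of the robot, y to its left, z up, the work surface at z = 0. Lengths are in m, angles in degrees, forces in N, time in s.
With the tool pointing down it reaches from about 0.3 to 0.75 m from the base axis. Payload 8.5 kg.
Tool frame: the origin (TCP) lies between the finger pads, 19 mm behind the fingertips; this is the grasp point; z points along the fingers, y is the line along which they close (so a half turn about z gives the same grasp; the last joint's range is limited). The gripper opens to 85 mm and grips with 20 to 120 N. Pads are 22 mm wide; open, the fingers measure 114 mm over their backs; the gripper's body (76 mm by 85 mm) begins 54 mm behind the grasp point. The pads swing forward as they close: fully open they stand 13 mm farther back than shut.
Start: joints at [-12.336, 21.807, 74.336, -0, 83.858, -12.336], TCP at [0.55, 0, 0.25] pointing down, gripper open.
Joint ranges: [-178.18, 178.18], [-50.72, 133.34], [12.68, 142.11], [-81.47, 261.47], [9.98, 163.14], [-165.26, 165.26]. Speed limits (degrees/s): [136.94, 136.94, 180, 180, 180, 180].

### API

Orientations are given as a 3x3 rotation matrix whose columns are the frame's x, y, z axes.
In Python, from rig import env, optics gives the robot as it stands (env), with the cameras (optics).
- The arm moves only by the tool move_tool, called after ">>>" as name(argument=value, ...), one argument or row to a line, values as JSON. Schema: {"type":"object","properties":{"rows":{"type":"array","items":{"type":"array","items":{"type":"array","items":{"type":"number"},"minItems":5,"maxItems":5},"minItems":1,"maxItems":10},"minItems":1,"maxItems":1},"force":{"type":"number"},"only":{"type":"string"},"quiet":{"type":"boolean"},"lines":{"type":"string"}},"required":["rows"],"additionalProperties":false}. rows is a list that holds a single list of rows (three levels of brackets), with 1 to 10 rows, each of 5 numbers: dx, dy, dz in shares of the most that a row can go, 1 being 50 mm, then a turn about the tool's z in units of 5 degrees, then the finger opening in m; each row shifts and turns the commanded pose from where the row before left it, along the tool's axes as they then stand; what a row does not reach is not made up. A row lasts 1/10 s, in which the tool goes at most 0.05 m and 8.59 degrees, less where a joint would pass 70% of its speed; a pose out of reach is approached as far as the arm can. The fingers move at their own pace and stop on an object; force is the grip in N (left out, the last holds). Time passes only in rows, so rows that do not move let the fingers close. The tool returns the time, the measured TCP pose, the force, the opening and the grip force at its end. only (a regular expression) keeps the lines of the reply that match it, lines (a string "A,B") keeps lines A to B, and quiet returns only ok. Input that does not fit is refused with a message, and nothing moves.
- env.observe(): the state, without advancing time (a new reading comes with each control period).
- optics.get_image(name): name is "scene" or "side" or "wrist"; returns a dict with "pixels" (384x512x3 uint8, red, green, blue), "K" (3x3 intrinsics, pixels), "extrinsics" (4x4, takes a point from world to camera coordinates). Camera axes: x right, y down, z forward; pixel columns grow to the right and rows downward; lengths in m; the calibration is good to about 2 mm. A picture is of the moment at which its call begins. There is no depth.
- env.close_job(): hands the job in; it is judged then, once.
The state is a dict: "time_s": time; "q": joint angles; "qvel": joint speeds; "joint_efforts": joint torques, N m; "position": TCP position; "tool_rot": TCP orientation; "ft_force": force on the tool from outside, world axes, zero at the start; "wrist_torque": the same for the moment, N m; "grip_width": finger opening in m; "gripper_force": force on a finger pad.
Only numpy, scipy, OpenCV 4.12 (cv2) and the standard library are available. Lean on these libraries where they do the work, as an engineer would, in place of code of your own. Each camera call takes 0.05 s, during which the arm holds its last target. There are 200 camera calls.

## Working session

There is one attempt and no reset: what is moved stays moved. The work goes in short steps, Python scripts to look and compute and a tool call to move; the robot and the scene stay as the last step left them, time stands still between calls to the robot, and variables do not carry over. Pictures are saved under pics/ and viewed, at most 12 in all, crops included, and the job is handed in when it is done.

```bash
mkdir -p pics; ls
```

Run:
```python
from rig import env, optics
import cv2,numpy as np
s=env.observe();print(s['time_s'],s['position'],s['tool_rot'],s['grip_width'])
for n in('scene','side','wrist'):
    d=optics.get_image(n);np.savez(f'pics/{n}0.npz',**d)
    cv2.imwrite(f'pics/{n}0.png',cv2.resize(d['pixels'][:,:,::-1],(800,600)))
    E=d['extrinsics'];print(n,-E[:3,:3].T@E[:3,3],E[2,:3],d['K'][0])
```

```text
pics
rig.py
0.0 [5.49732513e-01 6.78326983e-05 2.49395878e-01] [[-4.41999326e-05  9.99998961e-01 -1.44098788e-03]
 [ 9.99999948e-01  4.46620467e-05  3.20661954e-04]
 [ 3.20725978e-04 -1.44097363e-03 -9.99998910e-01]] 0.08511320579868559
scene [ 0.16562397 -0.69331227  0.66265248] [ 0.40838049  0.68472526 -0.60363622] [375.86317608   0.         254.12776058]
side [0.1953776  0.83158474 0.78034298] [ 0.30504236 -0.72978432 -0.61185292] [388.2328048    0.         256.41543822]
wrist [0.54971634 0.07823994 0.37385417] [-0.001047   -0.31011156 -0.9506996 ] [312.75280269   0.         257.81778951]
```

View pics/scene0.png

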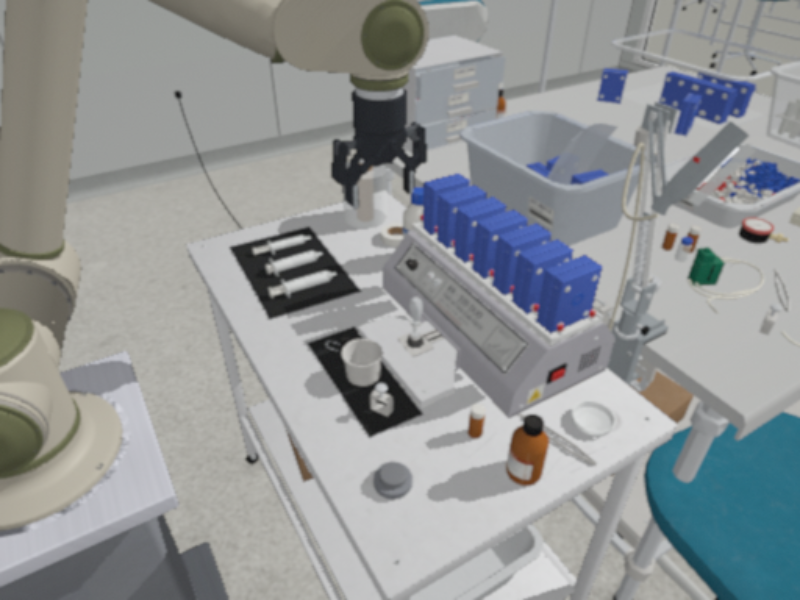

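View pics/side0.png

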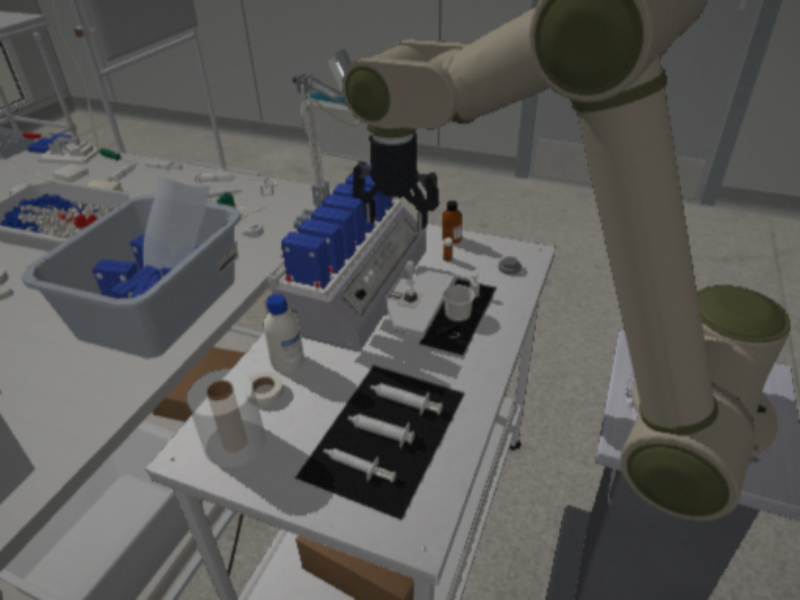

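View pics/wrist0.png

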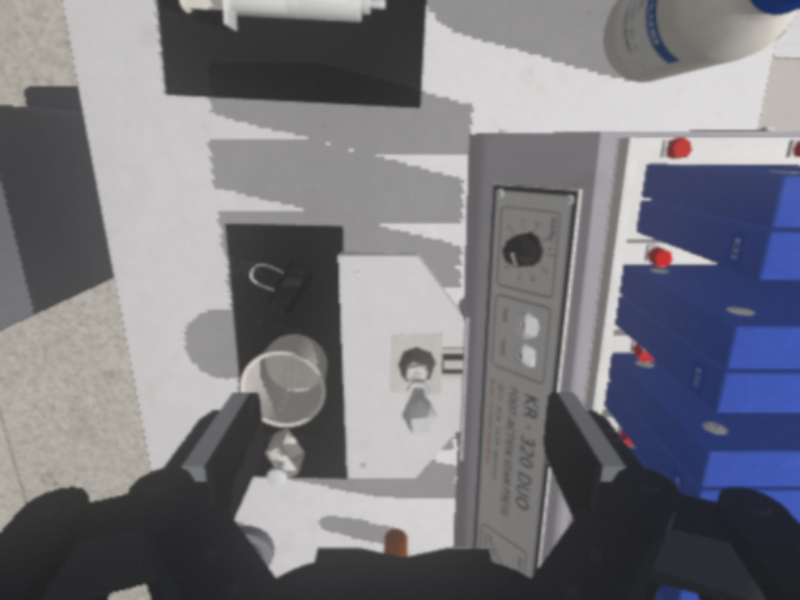

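The views show three syringes on the kit mat, and on the strip the clip, the cup and the clamp, with the clamp nearest the right end (scene about (380,400) at 800 px). The button is at about (393,478). I'll enlarge crops to measure them.

Create h.py:
```python
import numpy as np,cv2
def load(n): return dict(np.load(f'pics/{n}.npz'))
def ray(d,uv):
    E=d['extrinsics'];R=E[:3,:3];c=-R.T@E[:3,3]
    v=R.T@np.linalg.inv(d['K'])@np.array([uv[0],uv[1],1.]);return c,v
def plane(d,uv,z):
    c,v=ray(d,uv);return c+v*(z-c[2])/v[2]
def proj(d,p):
    q=d['K']@(d['extrinsics'][:3,:3]@p+d['extrinsics'][:3,3]);return q[:2]/q[2]
def tri(a,ua,b,ub):
    c1,v1=ray(a,ua);c2,v2=ray(b,ub);s=np.linalg.lstsq(np.c_[v1,-v2],c2-c1,rcond=None)[0]
    p,q=c1+s[0]*v1,c2+s[1]*v2;return (p+q)/2,np.linalg.norm(p-q)
```

Run:
```python
from h import *
a=load('scene0')['pixels'];b=load('side0')['pixels']
f=lambda im,x,y:cv2.resize(im[y:y+100,x:x+100,::-1],(400,300 if 0 else 400),interpolation=cv2.INTER_NEAREST)
cv2.imwrite('pics/c1.png',np.hstack([f(a,140,135),f(b,195,230)]))
cv2.imwrite('pics/c2.png',np.hstack([f(a,195,225),f(b,250,155)]))
```

```text
(no output)
```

View pics/c1.png

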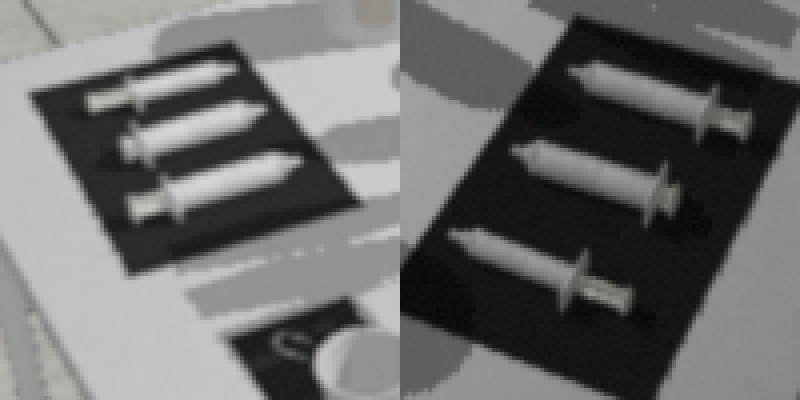

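View pics/c2.png

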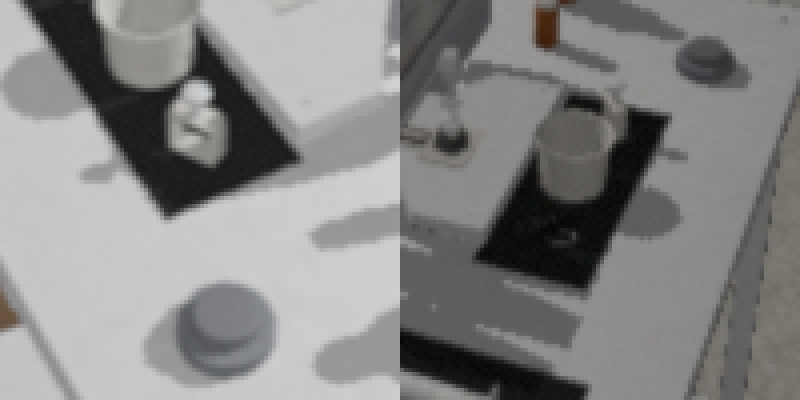

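The slimmest syringe is the far-left (+y) one: in the side crop its barrel is the thinnest although it lies nearest that camera. Its barrel middle is at about side (225.5,294.5) and scene (184.5,154.3) in full-frame pixels. The knob is at scene (244.5,248) and side (303.5,179). The button top is at scene (253,302) and side (326.5,167.5).

Run:
```python
from h import *
a,b,w=load('scene0'),load('side0'),load('wrist0')
for n,u,v,z in(('barrel',(184.5,154.3),(225.5,294.5),.010),('knob',(244.5,248),(303.5,178.8),.045),('btn',(253,302.5),(326.5,167.5),.022)):
    print(n,plane(a,u,z),plane(b,v,z),tri(a,u,b,v))
print('knob wrist',plane(w,(277*.64,477*.64),.045))
print(plane(b,(195+(550-400)/4,230+180/4),.01),plane(b,(195+(640-400)/4,230+92/4),.012))
```

```text
barrel [0.50562302 0.32111139 0.01      ] [0.49986571 0.3160773  0.01      ] (array([0.50177262, 0.31660954, 0.0119847 ]), np.float64(0.005015258782893769))
knob [ 0.45116839 -0.17280084  0.045     ] [ 0.44461993 -0.16087908  0.045     ] (array([ 0.4498129 , -0.16950043,  0.04001448]), np.float64(0.006659150256459443))
btn [ 0.40229521 -0.29300344  0.022     ] [ 0.39669099 -0.28270857  0.022     ] (array([ 0.40084567, -0.29068925,  0.0175875 ]), np.float64(0.005786176588415769))
knob wrist [ 0.44846627 -0.17775599  0.045     ]
[0.50902404 0.25497367 0.01      ] [0.48283956 0.16618279 0.012     ]
```

Careful with the scale: shifts go in shares of 50 mm and turns go in units of 5 degrees. That gives: 0.04 m is 0.8, -0.008 m is -0.16.

>>> move_tool(
  rows=[
    [[0.8,-0.16,0,0,0],[0.8,-0.16,0,0,0],[0.8,-0.16,0,0,0],[0.8,-0.16,0,0,0],[0.8,-0.16,0,0,0],[0.8,-0.16,0,0,0],[0.8,0,0,0,0],[0,0,0,0,0],[0,0,0,0,0],[0,0,0,0,0]],
  ],
)

```text
time_s: 1.15
position: [0.5021, 0.2791, 0.2498]
tool_rot: [[0.001, 1.0, -0.001], [1.0, -0.001, -0.0], [-0.0, -0.001, -1.0]]
ft_force: [0.7, 0.8, 0.7]
grip_width: 0.0001
gripper_force: 0.0
```

Run:
```python
from rig import env, optics
from h import *
s=env.observe();print(s['time_s'],s['position'],s['tool_rot'],s['grip_width'])
d=optics.get_image('wrist');np.savez('pics/w1.npz',**d)
cv2.imwrite('pics/w1.png',cv2.resize(d['pixels'][:,:,::-1],(768,576)))
```

```text
1.15 [0.50209083 0.27912056 0.24979765] [[ 8.69943469e-04  9.99999465e-01 -5.59421501e-04]
 [ 9.99999507e-01 -8.70211218e-04 -4.78554111e-04]
 [-4.79040670e-04 -5.59004910e-04 -9.99999729e-01]] 0.00010771929447100379
```

View pics/w1.png

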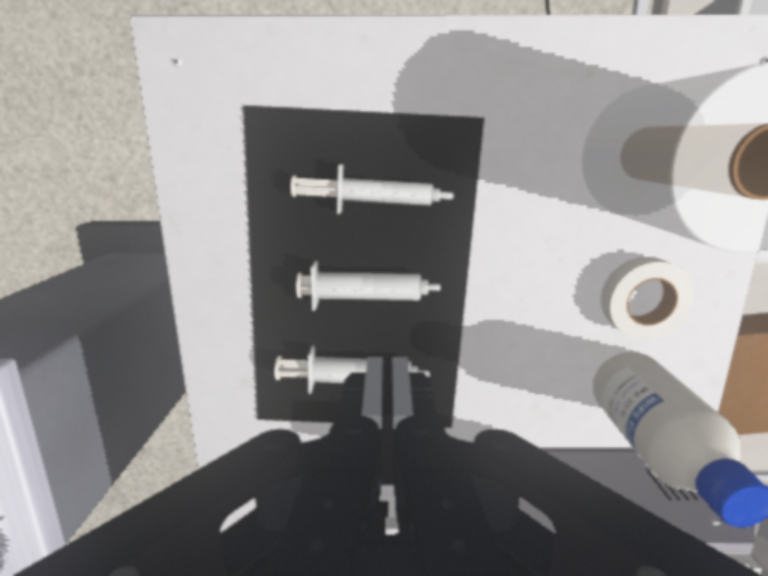

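The slim syringe is the top one, with its barrel running from (343,191) to (433,195), so its middle is at (388,193) in the 768 px view. The thick ones are below it at y≈286 and y≈370.

Run:
```python
from h import *
w=load('w1');P=lambda u,v,z=.010:plane(w,(u/1.5,v/1.5),z).round(4)
print(P(343,191),P(433,195),'mid',P(388,193),'thick',P(317,286),P(422,287), 'film',P(735,160,.124),'bottle',P(735,495,.15))
w=load('wrist0');print('knob',[plane(w,(277*.64,v*.64),.048).round(4) for v in(470,477,484)])
```

```text
[0.4684 0.3171 0.01  ] [0.5373 0.3141 0.01  ] mid [0.5028 0.3156 0.01  ] thick [0.445  0.2408 0.01  ] [0.5306 0.24   0.01  ] film [0.6811 0.3454 0.124 ] bottle [0.7062 0.1569 0.15  ]
knob [array([ 0.4499, -0.1688,  0.048 ]), array([ 0.4494, -0.1754,  0.048 ]), array([ 0.4489, -0.1821,  0.048 ])]
```

>>> move_tool(
  rows=[
    [[0.74,0.02,0,0,0],[0,0,0.6,0,0],[0,0,0.8,0,0],[0,0,0.8,0,0],[0,0,0.8,0,0],[0,0,0.6,0,0],[0,0,0.2,0,0],[0,0,0,0,0],[0,0,0,0,0],[0,0,0,0,0]],
  ],
)

```text
time_s: 2.2
position: [0.5039, 0.3171, 0.0618]
tool_rot: [[0.0, 1.0, 0.003], [1.0, -0.0, 0.001], [0.001, 0.003, -1.0]]
ft_force: [0.3, -0.6, 0.7]
grip_width: 0.0001
gripper_force: 0.0
```

Run:
```python
from rig import env, optics
from h import *
f=[]
for n,(x,y) in(('wrist',(130,80)),('side',(180,220))):
    d=optics.get_image(n);f.append(cv2.resize(d['pixels'][y:y+133,x:x+133,::-1] if n=='side' else d['pixels'][:,:,::-1],(400,400)))
cv2.imwrite('pics/h1.png',np.hstack(f))
```

```text
(no output)
```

View pics/h1.png

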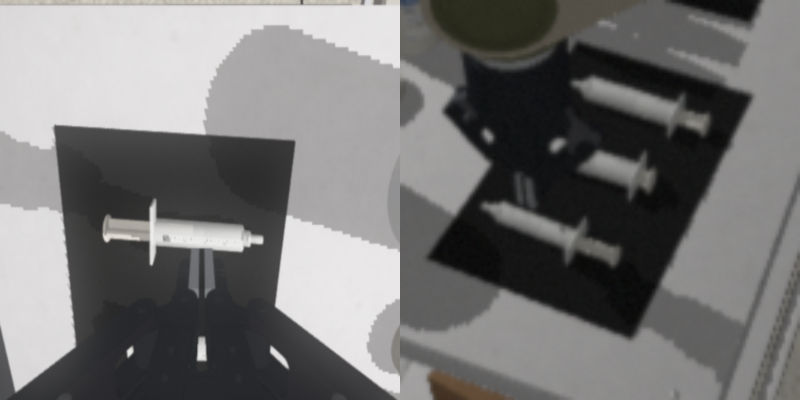

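The fingertips are just above the middle of the slim barrel, at left-panel (202,245), with clearance. I'll lower slightly and hold.

To row units: 0.003 m is 0.06.

>>> move_tool(
  rows=[
    [[0,0,0.06,0,0],[0,0,0,0,0],[0,0,0,0,0],[0,0,0,0,0],[0,0,0,0,0],[0,0,0,0,0],[0,0,0,0,0],[0,0,0,0,0],[0,0,0,0,0],[0,0,0,0,0]],
  ],
  lines="1,2",
)

```text
time_s: 3.3
position: [0.503, 0.317, 0.057]
```

>>> move_tool(
  rows=[
    [[0,0,0,0,0],[0,0,0,0,0],[0,0,0,0,0],[0,0,0,0,0],[0,0,0,0,0],[0,0,0,0,0],[0,0,0,0,0],[0,0,0,0,0],[0,0,0,0,0],[0,0,0,0,0]],
  ],
  lines="1,2",
)

```text
time_s: 4.3
position: [0.503, 0.317, 0.057]
```

>>> move_tool(
  rows=[
    [[0,0,0,0,0],[0,0,0,0,0],[0,0,-0.8,0,0],[0,0,-0.8,0,0],[0,0,-0.8,0,0],[0,0,-0.8,0,0],[0,0,-0.6,0,0],[-0.8,0,0,0,0],[-0.8,0,0,0,0],[-0.8,0,0,0,0]],
  ],
  lines="1,2",
)

```text
time_s: 5.3
position: [0.5026, 0.1958, 0.2472]
```

>>> move_tool(
  rows=[
    [[-0.8,-0.12,0,0,0],[-0.8,-0.12,0,0,0],[-0.8,-0.12,0,0,0],[-0.8,-0.12,0,0,0],[-0.8,-0.12,0,0,0],[-0.8,-0.12,0,0,0],[-0.8,-0.12,0,0,0],[-0.8,-0.12,0,0,0],[-0.8,-0.12,0,0,0],[0,0,0,0,0]],
  ],
  lines="1,2",
)

```text
time_s: 6.3
position: [0.4484, -0.1668, 0.2469]
```

>>> move_tool(
  rows=[
    [[-0.2,0,0,0,0],[0,0,0,0,0],[0,0,0,0,0]],
  ],
  lines="1,2",
)

```text
time_s: 6.6
position: [0.4491, -0.1723, 0.2471]
```

Run:
```python
from rig import env, optics
from h import *
s=env.observe();print(s['position'])
d=optics.get_image('wrist');np.savez('pics/w2.npz',**d)
cv2.imwrite('pics/w2.png',cv2.resize(d['pixels'][:,:,::-1],(768,576)))
```

```text
[ 0.44912019 -0.17226307  0.24705118]
```

View pics/w2.png

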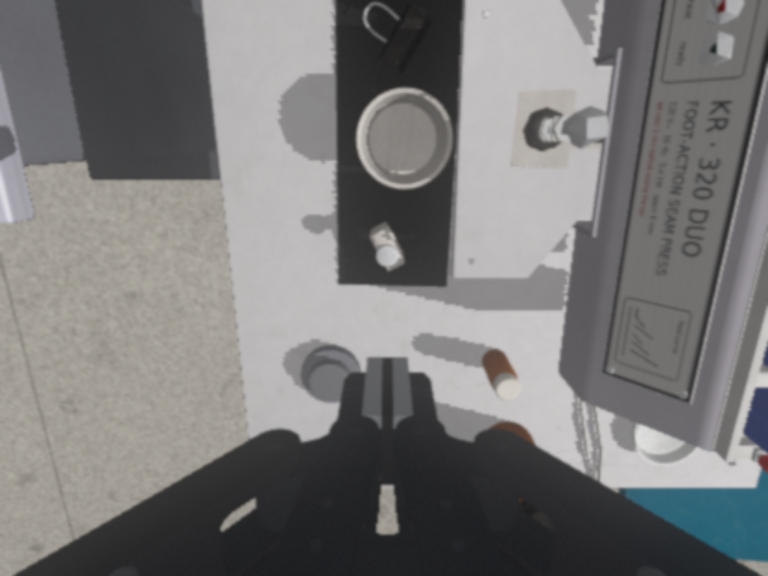

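The clamp knob is centred at (388,256) in this view. The button cap is at about (330,378), just left of the fingers.

Run:
```python
from h import *
w=load('w2');P=lambda u,v,z:plane(w,(u/1.5,v/1.5),z).round(4)
print('knob',P(388,256,.048),'btn',P(331,378,.022),P(331,372,.022),'vial',P(507,387,.05),'press post',P(545,128,.08),'cup',P(405,138,.048))
b=load('side0');a=load('scene0');
k=P(388,256,.048);print(proj(a,k),proj(b,k))
```

```text
knob [ 0.4499 -0.1751  0.048 ] btn [ 0.4026 -0.2864  0.022 ] [ 0.4028 -0.2808  0.022 ] vial [ 0.5421 -0.2786  0.05  ] press post [ 0.5418 -0.0896  0.08  ] cup [ 0.4608 -0.0954  0.048 ]
[244.49557013 247.91608199] [303.20451102 175.31328182]
```

To row units: 0.04 m is 0.8, 0.03 m is 0.6.

>>> move_tool(
  rows=[
    [[-0.02,0.02,0.6,0,0],[0,0,0.8,0,0],[0,0,0.8,0,0],[0,0,0.6,0,0],[0,0,0.2,0,0],[0,0,0,0,0],[0,0,0,0,0],[0,0,0,0,0]],
  ],
)

```text
time_s: 7.45
position: [0.4507, -0.1743, 0.0985]
tool_rot: [[-0.0, 1.0, 0.002], [1.0, 0.0, -0.002], [-0.002, 0.002, -1.0]]
ft_force: [-0.5, 0.3, 0.3]
grip_width: -0.0
gripper_force: 0.0
```

Run:
```python
from rig import env, optics
from h import *
f=[]
for n,(x,y) in(('wrist',(130,80)),('side',(250,130)),('scene',(190,180))):
    d=optics.get_image(n);f.append(cv2.resize(d['pixels'][y:y+100,x:x+100,::-1] if n!='wrist' else d['pixels'][:,:,::-1],(266,266)))
cv2.imwrite('pics/h2.png',np.hstack(f))
```

```text
(no output)
```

View pics/h2.png

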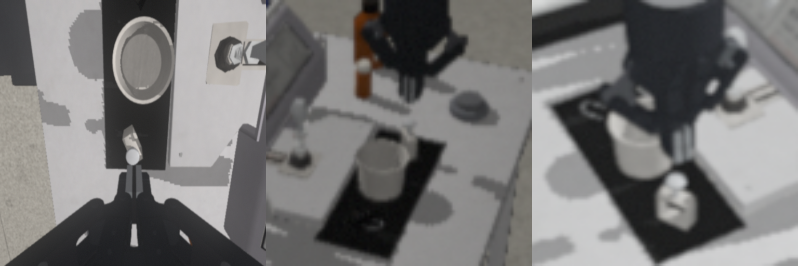

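The tips sit directly over the knob with a gap of about 3 cm. I'll lower 6 mm, hold, then rise and move over to the button.

>>> move_tool(
  rows=[
    [[0,0,0.12,0,0],[0,0,0,0,0],[0,0,0,0,0],[0,0,0,0,0],[0,0,0,0,0],[0,0,0,0,0],[0,0,0,0,0],[0,0,0,0,0],[0,0,0,0,0],[0,0,0,0,0]],
  ],
  lines="1,2",
)

```text
time_s: 8.6
position: [0.45, -0.174, 0.091]
```

>>> move_tool(
  rows=[
    [[0,0,0,0,0],[0,0,0,0,0],[0,0,0,0,0],[0,0,0,0,0],[0,0,0,0,0],[0,0,0,0,0],[0,0,0,0,0],[0,0,0,0,0],[0,0,0,0,0],[0,0,0,0,0]],
  ],
  lines="1,2",
)

```text
time_s: 9.6
position: [0.45, -0.174, 0.091]
```

>>> move_tool(
  rows=[
    [[0,0,0,0,0],[0,0,0,0,0],[0,0,0,0,0],[0,0,-0.6,0,0],[0,0,-0.6,0,0],[-0.6,-0.24,0,0,0],[-0.6,-0.24,0,0,0],[-0.6,-0.24,0,0,0],[-0.48,-0.24,0,0,0],[0,0,0,0,0]],
  ],
  lines="1,2",
)

```text
time_s: 10.6
position: [0.401, -0.2904, 0.151]
```

>>> move_tool(
  rows=[
    [[0,0,0.8,0,0],[0,0,0.6,0,0],[0,0,0.2,0,0],[0,0,0,0,0],[0,0,0,0,0]],
  ],
)

```text
time_s: 11.1
position: [0.4026, -0.2882, 0.0721]
tool_rot: [[-0.0, 1.0, 0.001], [1.0, 0.0, -0.001], [-0.001, 0.001, -1.0]]
ft_force: [1.0, 0.8, 0.9]
grip_width: 0.0002
gripper_force: 0.0
```

Run:
```python
from rig import env, optics
from h import *
f=[]
for n,(x,y) in(('wrist',(130,80)),('side',(270,110)),('scene',(200,230))):
    d=optics.get_image(n);f.append(cv2.resize(d['pixels'][y:y+100,x:x+100,::-1] if n!='wrist' else d['pixels'][:,:,::-1],(266,266)))
cv2.imwrite('pics/h3.png',np.hstack(f))
```

```text
(no output)
```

View pics/h3.png

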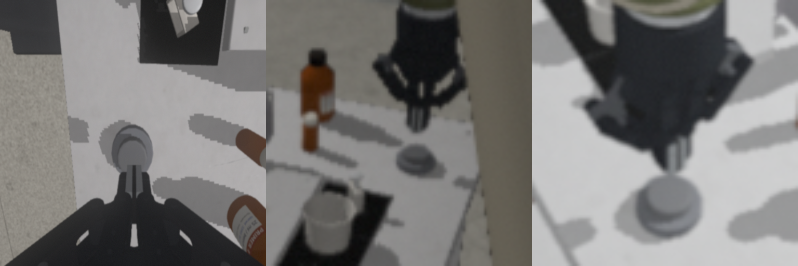

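The tips are over the button cap and centred. Now I'll press gently.

To row units: 0.015 m is 0.3, 0.01 m is 0.2.

>>> move_tool(
  rows=[
    [[0,0,0.3,0,0],[0,0,0.2,0,0],[0,0,0.08,0,0],[0,0,0.04,0,0],[0,0,0.04,0,0],[0,0,0.02,0,0],[0,0,0,0,0],[0,0,0,0,0]],
  ],
)

```text
time_s: 12.05
position: [0.4019, -0.2879, 0.0372]
tool_rot: [[-0.0, 1.0, 0.0], [1.0, 0.0, -0.0], [-0.0, 0.0, -1.0]]
ft_force: [-2.0, 1.8, 4.1]
grip_width: -0.0001
gripper_force: 1.7
```

>>> move_tool(
  rows=[
    [[0,0,0.02,0,0],[0,0,0.014,0,0],[0,0,0,0,0],[0,0,0,0,0]],
  ],
)

```text
time_s: 12.45
position: [0.402, -0.288, 0.0354]
tool_rot: [[0.0, 1.0, 0.0], [1.0, -0.0, 0.0], [0.0, 0.0, -1.0]]
ft_force: [-2.1, 0.2, 3.8]
grip_width: 0.0002
gripper_force: 2.2
```

To row units: 0.0007 m is 0.014, 0.0005 m is 0.01.

>>> move_tool(
  rows=[
    [[0,0,0.014,0,0],[0,0,0.01,0,0],[0,0,0,0,0],[0,0,0,0,0]],
  ],
)

```text
time_s: 12.85
position: [0.402, -0.288, 0.0346]
tool_rot: [[-0.0, 1.0, 0.0], [1.0, 0.0, -0.0], [-0.0, 0.0, -1.0]]
ft_force: [-2.6, 2.2, 11.9]
grip_width: -0.0003
gripper_force: 5.7
```

```bash
python3 -c "
from rig import env, optics
from h import *
d=optics.get_image('side')
cv2.imwrite('pics/h4.png',cv2.resize(d['pixels'][130:200,290:370,::-1],(640,560)))"
```

```text
(no output)
```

View pics/h4.png

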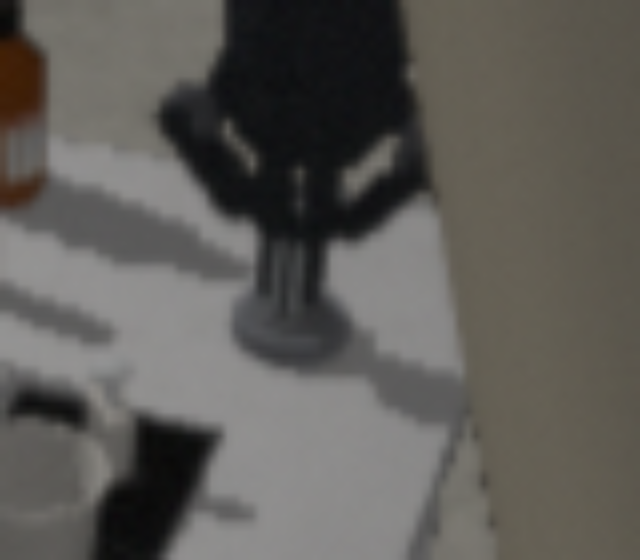

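The force jumped to 12 N, so the button is at its stop, and the cap looks fully down under the tips at about (290,320). Now I'll retreat straight up and hand in.

To row units: -0.04 m is -0.8, -0.03 m is -0.6.

>>> move_tool(
  rows=[
    [[0,0,-0.2,0,0],[0,0,-0.6,0,0],[0,0,-0.8,0,0],[0,0,-0.8,0,0],[0,0,-0.4,0,0],[0,0,0,0,0],[0,0,0,0,0],[0,0,0,0,0]],
  ],
)

```text
time_s: 13.7
position: [0.4017, -0.2877, 0.1729]
tool_rot: [[0.0, 1.0, -0.001], [1.0, -0.0, 0.002], [0.002, -0.001, -1.0]]
ft_force: [-0.7, -0.3, 0.3]
grip_width: 0.0002
gripper_force: 0.0
```

```bash
python3 -c "
from rig import env, optics
print(env.close_job())"
```

```text
the job is handed in; nothing more can be done
None
```

I pointed at the slimmest syringe's barrel and then at the clamp knob for over two seconds each, pressed the acknowledge button to its stop, moved clear and handed the job in at about 14 s; the hand-in gave no verdict, and I took no picture after the retreat.

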